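# Hold a pipe blank against the drilling jig's sprung stop

## Robot

A 6-joint arm with a two-finger parallel gripper is mounted at the origin on the work surface. World frame = base frame: x ahead of the robot, y to its left, z up, the work surface at z = 0. Lengths are in m, angles in degrees, forces in N, time in s.
With the tool pointing down it reaches from about 0.325 to 0.85 m from the base axis. Payload 4.4 kg.
Tool frame: the origin (TCP) lies at the very end of the fingers, on their centre line; the grasp point (between the pads) lies 19 mm behind it; z points along the fingers, x is the direction in which the jaws open and shut, and the axes are right-handed (so a half turn about z gives the same grasp; the last joint's range is limited). The gripper opens to 94 mm and grips with 3 to 60 N. Pads are 16 mm wide; open, the fingers measure 119 mm over their backs; the gripper's body (75 mm by 177 mm) begins 78 mm behind the grasp point.
Start: joints at [62.939, 11.837, 88.321, -0, 79.842, -8.623], TCP at [0.182, 0.545, 0.205] pointing down, gripper open.
Joint ranges: [-156.59, 156.59], [-49.26, 127.26], [12.9, 141.05], [-63.56, 243.56], [4.71, 150.69], [-161.64, 161.64]. Speed limits (degrees/s): [159.86, 159.86, 180, 180, 180, 180].

## Interface

Orientations are given as [roll, pitch, yaw] about the fixed x, y, z axes, in that order (R = Rz(yaw) Ry(pitch) Rx(roll)).
In Python, from bench import env gives the robot as it stands.
- The arm moves only by the tool step_arm, never from a script. Its argument "increments" is a list of rows, each an object with "dr": the turn, a rotation vector about the tool's x, y, z in rad, a list of three; "offset": the shift along the tool's x, y, z in m, a list of three; "gripper": the closure, from -1 (fully open) to 1 (shut). In form: [{"dr": [rx, ry, rz], "offset": [dx, dy, dz], "gripper": gripper}, ...]. A call has 1 to 20 rows; each row is the pose to reach, as a shift and turn from the pose commanded when the call began, along the tool's axes at that moment; what a row does not reach only later rows make up. A row lasts 1/12 s, in which the tool goes at most 41.7 mm and 7.16 degrees, less where a joint would pass 70% of its speed; a pose out of reach is approached as far as the arm can. A call with a gripper value outside its range is refused whole. The fingers move at their own pace and stop on an object; the grip force is fixed at half the most. Time passes only in rows, so rows that repeat a pose let the fingers close. It gives the time, the measured TCP pose, the force and the opening at its end, in the units of the state.
- env.sense(): the state, without advancing time (a new reading comes with each control period).
- env.get_image(name): name is "scene" or "top" or "wrist"; returns a dict with "img" (400x640x3 uint8, red, green, blue), "depth" (400x640 float32, m along the optical axis (not along the pixel's ray), 0 where there is no reading), "camera_matrix" (3x3 intrinsics, pixels), "rvec" (rotation vector, rad) and "tvec" (3), from world to camera coordinates, as OpenCV has them. Camera axes: x right, y down, z forward; pixel columns grow to the right and rows downward; lengths in m; the calibration is good to about 2 mm. The wrist camera is an equidistant fisheye: a pixel r from the principal point sees the ray r / f radians off the axis. A picture is of the moment at which its call begins.
- env.finish_job(): hands the job in, once; it reports no verdict.
The state is a dict: "clock": time; "joints": joint angles; "joint_vel": joint speeds; "joint_efforts": joint torques, N m; "ee_pos": TCP position; "tcp_rot": TCP orientation; "contact_force": force on the tool from outside, world axes, zero at the start; "torque": the same for the moment, N m; "grip_width": finger opening in m.
Only numpy, scipy, OpenCV 4.12 (cv2) and the standard library are available. Lean on these libraries where they do the work, as an engineer would, in place of code of your own. Each camera call takes 0.05 s, during which the arm holds its last target. There are 200 camera calls.

## Task

Take the pipe blank (the one piece with a round shank) out of the crate, leaving the other pieces in it, and set it down on the bed of the drilling jig, upright and square, with the flat face of its block in the middle of the sprung steel stop and its shank pointing straight away from the stop. Push the blank gently and steadily against the stop, about 10 N, so that the stop's front face stays between the two scribed marks on the bed and never reaches the end of its travel, and keep it still for two seconds or more. Finish while still gripping and pushing: I will tighten the clamp while you hold; do not let go, and do not upset the oil jar.

Things in the scene. Friction and masses are not known exactly. Their poses are not given: they have to be found in the camera images.
- blank_mid (a point): Centre of the pipe blank's block (grip it across y). Bare light wood, 63 to 126 g: upright block 44 mm (x) by 40 mm (y) by 52 mm tall (z), with a round shank 23 mm across sticking out 46 mm from its -x face, axis 30 mm above the underside. This point is 26 mm above the underside and 22 mm from the flat +x face. The blank stands in the crate on its underside.
- blank_shank (a point): Centre of the free end of the blank's shank, 68 mm to -x and 4 mm above the block's centre.
- crate: Open shallow plywood crate, fixed, 300 x 300 mm outside, 45 mm tall, walls and floor 6 mm thick; origin at the centre of its underside. Four pieces stand in it, about one to each quarter.
- block_mid (a point): Centre of a plain wooden block in the crate, 48 x 42 x 50 mm tall, no shank. Leave it.
- offcut_mid (a point): Centre of a low wooden offcut in the crate, 80 x 34 x 28 mm tall. Leave it.
- bowl_mid (a point): Centre of a round turned bowl in the crate, 48 mm across, 46 mm tall, no shank. Leave it.
- jig: Drilling jig, fixed: wooden bed, x -120 to 160 mm, y 130 mm wide, top 25 mm above the bench; origin on the bench on its middle line, x towards the stop. A sprung steel stop plate stands across it, front face (looking to -x) at x = 60 mm when free; the marks, black lines beside it, are at x = 72 and 88 mm. Behind it at x = 120 to 150 mm a wooden housing with a small clamp, 60 mm above the bed in all.
- stop (a joint): How far the stop plate is pushed in, m: 0 free, 0.012 at the first mark, 0.028 at the second, 0.045 at the end of travel. It moves along the jig's +x against a spring of 500 N/m (0.020 is 10 N).
- stop_face (a point): Middle of the stop plate's front face, on the plate (moves with it); the plate is 70 mm wide (y), 50 mm tall, 10 mm thick and its lower edge is 1 mm above the bed, so this point is 26 mm above the bed. Axes as the jig's.
- oil: Amber glass jar of oil with a dark lid, 56 mm across, 110 mm tall, standing on the bench beyond the work; origin at the centre of its underside, z up.
Mind the look-alikes: they are no part of the job. What is shaped like the part that bears blank_mid but blue, purple or turquoise is not meant.

How it is judged (in metres and radians):
On the way, in this order (a step that is already met when the one before it is completed fails the run):
1. the blank is lifted out of the crate in the gripper (height (world z) of blank_mid above 0.076 m and contact force between the fingers and blank above 1 N), for 0.1 s.
2. the blank is pressed steadily against the stop for about two seconds (contact force between blank and stop between 5 and 15 N and value of joint stop between 0.0105 and 0.0295 m and y of blank_mid in the frame of jig between -0.012 and 0.012 m and z of blank_mid in the frame of jig between 0.044 and 0.058 m and x of blank_shank in the frame of jig below 0.04 m and angle between the x axis of blank_mid and the x axis of jig, either way round below 0.12 rad and angle between blank_mid's own z axis and vertical below 0.12 rad and contact force between the fingers and blank above 2 N and linear speed of blank below 0.01 m/s), for 1.9 s.
At the end, for the whole second after the job is handed in: The gripper still holds the blank, which sits on the jig's bed (within 7 mm), upright and square to the stop (within 0.12 rad), within 12 mm of the bed's middle line, shank away from the stop, at rest, pressing on the stop with 5 to 15 N and the stop pushed in 10.5 to 29.5 mm (all of step 2); the arm keeps its last pose, push and grip.
It fails at once if the stop is driven to the end of its travel (value of joint stop above 0.042 m).
It fails at once if another piece is taken out of the crate or shoved across it (distance of any of block_mid, offcut_mid, bowl_mid from where it was at the start of the episode above 0.07 m).
It fails at once if the oil jar is tipped or shoved (angle between oil's own z axis and vertical above 0.4 rad or distance of oil from where it was at the start of the episode above 0.05 m).
It also fails if it takes over 45 s, if anything falls off the work surface, if the arm or the gripper's body presses on something with over 40 N, if the wrist force passes 120 N, or if a joint passes its speed limit or range.

## Working session

There is one attempt and no reset: what is moved stays moved. The work goes in short steps, Python scripts to look and compute and a tool call to move; the robot and the scene stay as the last step left them, time stands still between calls to the robot, and variables do not carry over. Pictures are saved under pics/ and viewed, about 8 in all and at most 12, crops included, and the job is handed in when it is done.

Besides the shell and the picture viewer there is one more tool, called as name(argument=value, ...), one argument or row to a line, values as JSON. step_arm: Moves the arm, as the interface text tells. Its arguments: {"type":"object","properties":{"increments":{"type":"array"}},"required":["increments"]}

```bash
mkdir -p pics
cat > h.py <<'E'
import numpy as np, cv2
from bench import env
def grab(n,name):
    d=env.get_image(n); cv2.imwrite(f'pics/{name}.png',d['img'][...,::-1]); np.savez(f'{name}.npz',**d); return d
def xyz(d):
    """world point map for pinhole cameras"""
    R=cv2.Rodrigues(np.array(d['rvec'],float))[0];K=d['camera_matrix'];z=d['depth']
    v,u=np.mgrid[:400,:640]
    c=np.stack([(u-K[0,2])/K[0,0]*z,(v-K[1,2])/K[1,1]*z,z],-1)
    return (c-np.array(d['tvec']).ravel())@R
E
python3 - <<'E'
from h import *
s=env.sense();print(s)
for n in('top','scene'):
    d=grab(n,n+'0');print(n,d['camera_matrix'],d['rvec'],d['tvec'])
E
```

```text
{'clock': 0.0, 'joints': array([ 6.29399997e+01,  1.18837042e+01,  8.84027185e+01, -2.09205708e-03,
        7.98405906e+01, -8.62273689e+00]), 'joint_vel': array([-0.02964907,  0.0905239 ,  0.07913572, -0.01022554, -0.02766178,
       -0.02625885]), 'joint_efforts': array([ 4.18400705e-04, -3.70884562e+01, -2.81414777e+01,  6.99555315e-02,
        3.61578993e-02, -1.51394443e-04]), 'ee_pos': array([0.18150956, 0.54476772, 0.20431343]), 'tcp_rot': array([-1.79982992e+02,  1.25886245e-01,  7.15631266e+01]), 'contact_force': array([-0.47469366,  0.21907703, -0.90160789]), 'torque': array([-0.02347448, -0.01051743, -0.00790922]), 'grip_width': 0.09439086181413617}
top [[502.69507439   0.         324.93906375]
 [  0.         502.69507439 202.69881797]
 [  0.           0.           1.        ]] [ 2.09805647 -2.13603521  0.20090908] [-0.05822963  0.57263232  1.09369381]
scene [[520.71281378   0.         320.61385859]
 [  0.         520.71281378 199.06033593]
 [  0.           0.           1.        ]] [ 1.33815383  2.35834722 -0.78982032] [ 0.34390288 -0.32088017  1.86770028]
```

View pics/top0.png

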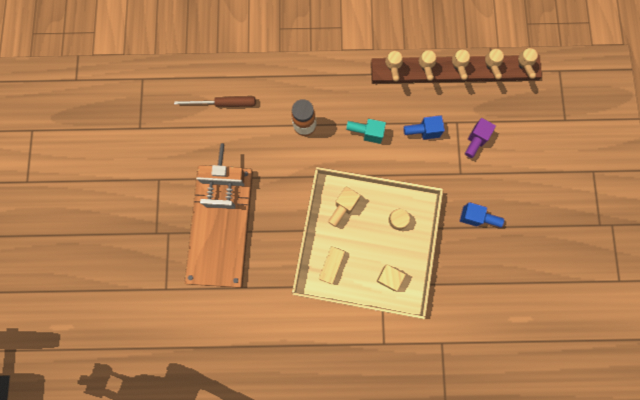

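View pics/scene0.png

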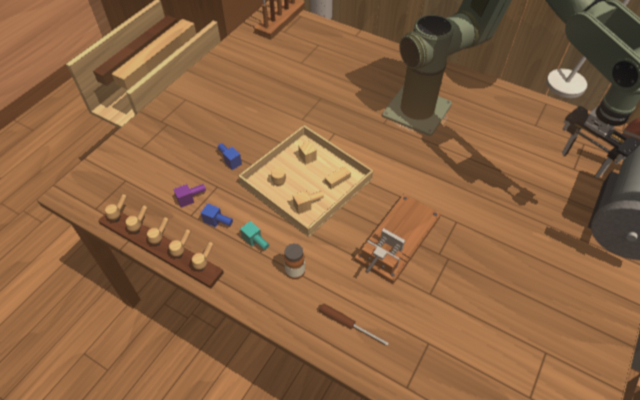

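The top view shows the blank with its block at (347,199) and its shank running to (335,220). The crate is centred near (368,243). The jig bed runs from (215,285) up to (225,170), with the stop at about (217,203), and the oil jar is at (303,115).

Run:
```python
from h import *
d=dict(np.load('top0.npz'));P=xyz(d)
def rep(n,m):
    q=P[m];uv=np.argwhere(m)[:,::-1].astype(np.float32)
    r=cv2.minAreaRect(q[:,:2].astype(np.float32)*1000)
    print(n,len(q),'c',np.round(r[0],1),'size',np.round(r[1],1),'ang',round(r[2],1),'z',np.round(np.median(q[:,2]),4))
def box(u0,v0,u1,v1,z0,z1):
    m=np.zeros((400,640),bool);m[v0:v1,u0:u1]=1
    return m&(d['depth']>0)&(P[...,2]>z0)&(P[...,2]<z1)
rep('blank top',box(320,180,368,235,.052,.07))
rep('shank',box(320,180,368,235,.03,.052))
rep('blank all',box(320,180,368,235,.03,.07))
rep('bed',box(170,150,265,300,.018,.032))
rep('stop',box(185,192,250,215,.066,.085))
rep('housing',box(185,150,250,185,.07,.095))
rep('oil',box(280,90,325,140,.1,.13))
rep('bowl',box(385,200,420,235,.045,.07))
rep('block',box(370,255,415,300,.045,.07)); rep('offcut',box(315,240,350,290,.025,.05))
rep('crate',box(285,160,450,325,.038,.049))
for uv in [(233,203),(347,199),(217,200),(215,250)]: print(uv,P[uv[1],uv[0]].round(4))
c=d['img'][155:300,175:375][...,::-1];cv2.imwrite('pics/c1.png',cv2.resize(c,None,fx=4,fy=4,interpolation=2))
```

```text
blank top 337 c [ 567.2 -109.9] size [40.2 78.3] ang 56.0 z 0.058
shank 228 c [ 560.4 -105.4] size [39.2 85.2] ang 55.1 z 0.045
blank all 565 c [ 562.4 -106.6] size [40.2 90. ] ang 56.0 z 0.0556
bed 5421 c [530.4 181.9] size [131.4 280.2] ang 85.5 z 0.0252
stop 162 c [575.  178.2] size [69.5 11.2] ang 85.2 z 0.0759
housing 427 c [661.  170.9] size [99.7 71.5] ang 85.4 z 0.074
oil 381 c [777.1 -20. ] size [49. 48.] ang 29.0 z 0.1103
bowl 294 c [ 534.  -236.8] size [41.7 42. ] ang 43.4 z 0.0522
block 427 c [ 400.9 -212.2] size [48.1 42.6] ang 61.2 z 0.0561
offcut 527 c [432.2 -79.7] size [34.  79.8] ang 67.8 z 0.034
crate 1698 c [ 485.7 -165. ] size [300.1 300.7] ang 78.8 z 0.0446
(233, 203) [0.5766 0.1437 0.0462]
(347, 199) [ 0.5787 -0.119   0.0578]
(217, 200) [0.5776 0.1736 0.0789]
(215, 250) [0.4713 0.1882 0.0212]
```

View pics/c1.png

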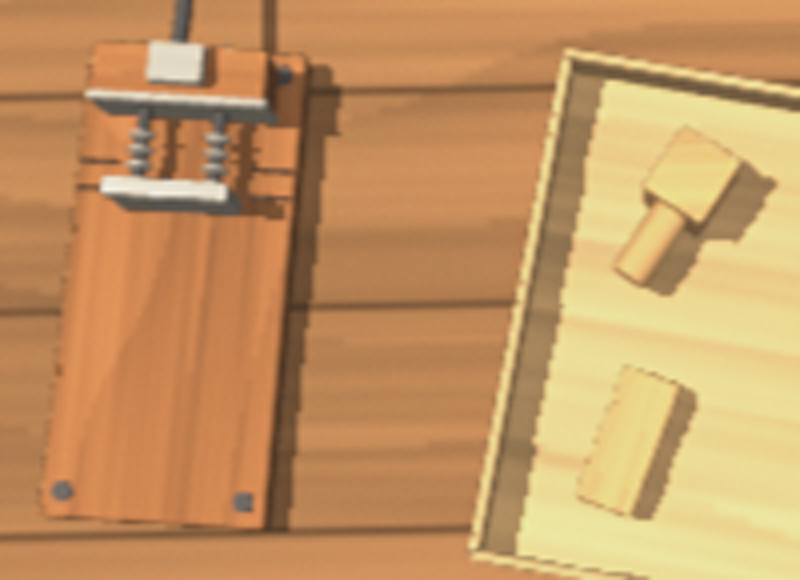

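```bash
cat >> h.py <<'E'
from scipy.spatial.transform import Rotation as Ro
def inc(p,yaw):
    s=env.sense();R=Ro.from_euler('xyz',s['tcp_rot'],degrees=True)
    G=Ro.from_euler('xyz',[180,0,yaw],degrees=True)
    print('t',s['clock'],'at',s['ee_pos'].round(4),s['tcp_rot'].round(2),'F',s['contact_force'].round(2),'w',round(s['grip_width'],4))
    print('offset',R.inv().apply(np.array(p)-s['ee_pos']).round(4),'dr',(R.inv()*G).as_rotvec().round(4))
E
python3 -c "
from h import *
inc([.5815,-.119,.14],56)"
```

```text
t 0.1 at [0.1815 0.5448 0.2044] [-1.7998e+02  1.1000e-01  7.1560e+01] F [ 0.28  0.   -0.61] w 0.0941
offset [-0.5031  0.5894  0.0652] dr [-0.      0.002   0.2716]
```

step_arm(
  increments=[
    {"dr":[0,0,0.27],"offset":[-0.503,0.589,0.065],"gripper":-1},
    {"dr":[0,0,0.27],"offset":[-0.503,0.589,0.065],"gripper":-1},
    {"dr":[0,0,0.27],"offset":[-0.503,0.589,0.065],"gripper":-1},
    {"dr":[0,0,0.27],"offset":[-0.503,0.589,0.065],"gripper":-1},
    {"dr":[0,0,0.27],"offset":[-0.503,0.589,0.065],"gripper":-1},
    {"dr":[0,0,0.27],"offset":[-0.503,0.589,0.065],"gripper":-1},
    {"dr":[0,0,0.27],"offset":[-0.503,0.589,0.065],"gripper":-1},
    {"dr":[0,0,0.27],"offset":[-0.503,0.589,0.065],"gripper":-1},
    {"dr":[0,0,0.27],"offset":[-0.503,0.589,0.065],"gripper":-1},
    {"dr":[0,0,0.27],"offset":[-0.503,0.589,0.065],"gripper":-1},
    {"dr":[0,0,0.27],"offset":[-0.503,0.589,0.065],"gripper":-1},
    {"dr":[0,0,0.27],"offset":[-0.503,0.589,0.065],"gripper":-1},
    {"dr":[0,0,0.27],"offset":[-0.503,0.589,0.065],"gripper":-1},
    {"dr":[0,0,0.27],"offset":[-0.503,0.589,0.065],"gripper":-1},
    {"dr":[0,0,0.27],"offset":[-0.503,0.589,0.065],"gripper":-1},
    {"dr":[0,0,0.27],"offset":[-0.503,0.589,0.065],"gripper":-1},
    {"dr":[0,0,0.27],"offset":[-0.503,0.589,0.065],"gripper":-1},
    {"dr":[0,0,0.27],"offset":[-0.503,0.589,0.065],"gripper":-1},
    {"dr":[0,0,0.27],"offset":[-0.503,0.589,0.065],"gripper":-1},
    {"dr":[0,0,0.27],"offset":[-0.503,0.589,0.065],"gripper":-1},
  ],
)

```text
clock: 1.77
ee_pos: [0.5833, -0.1231, 0.1394]
tcp_rot: [179.9, 0.1, 55.8]
contact_force: [-0.9, -0.4, 0.9]
grip_width: 0.0942
```

```bash
python3 -c "
from h import *
d=grab('wrist','w1')
inc([.5815,-.119,.018],56)"
```

```text
t 1.8167 at [ 0.5819 -0.1203  0.1393] [-1.7993e+02  2.0000e-02  5.5880e+01] F [-0.64  0.54 -0.12] w 0.094
offset [ 0.001  -0.0009  0.1213] dr [-0.0013  0.0004 -0.0021]
```

View pics/w1.png

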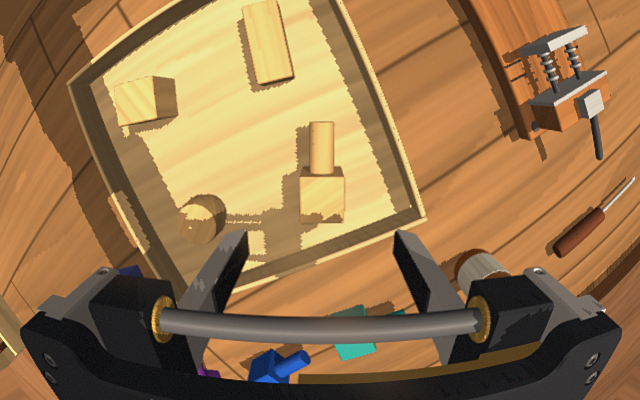

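The wrist view shows the blank square to the jaws, with its block at (322,195). That matches the midpoint between the fingertips at u≈321. I'll narrow the jaws a little and descend.

step_arm(
  increments=[
    {"dr":[0,0,0],"offset":[0.001,-0.001,0.02],"gripper":-0.5},
    {"dr":[0,0,0],"offset":[0.001,-0.001,0.04],"gripper":-0.5},
    {"dr":[0,0,0],"offset":[0.001,-0.001,0.06],"gripper":-0.5},
    {"dr":[0,0,0],"offset":[0.001,-0.001,0.08],"gripper":-0.5},
    {"dr":[0,0,0],"offset":[0.001,-0.001,0.095],"gripper":-0.5},
    {"dr":[0,0,0],"offset":[0.001,-0.001,0.11],"gripper":-0.5},
    {"dr":[0,0,0],"offset":[0.001,-0.001,0.121],"gripper":-0.5},
    {"dr":[0,0,0],"offset":[0.001,-0.001,0.121],"gripper":-0.5},
    {"dr":[0,0,0],"offset":[0.001,-0.001,0.121],"gripper":-0.5},
    {"dr":[0,0,0],"offset":[0.001,-0.001,0.121],"gripper":1},
    {"dr":[0,0,0],"offset":[0.001,-0.001,0.121],"gripper":1},
    {"dr":[0,0,0],"offset":[0.001,-0.001,0.121],"gripper":1},
    {"dr":[0,0,0],"offset":[0.001,-0.001,0.121],"gripper":1},
    {"dr":[0,0,0],"offset":[0.001,-0.001,0.121],"gripper":1},
    {"dr":[0,0,0],"offset":[0.001,-0.001,0.121],"gripper":1},
    {"dr":[0,0,0],"offset":[0.001,-0.001,0.121],"gripper":1},
    {"dr":[0,0,0],"offset":[0.001,-0.001,0.121],"gripper":1},
  ],
)

```text
clock: 3.23
ee_pos: [0.5817, -0.117, 0.0201]
tcp_rot: [179.9, 0.0, 56.1]
contact_force: [-1.7, 0.2, 3.5]
grip_width: 0.04
```

step_arm(
  increments=[
    {"dr":[0,0,0],"offset":[0,0,-0.01],"gripper":1},
    {"dr":[0,0,0],"offset":[0,0,-0.03],"gripper":1},
    {"dr":[0,0,0],"offset":[0,0,-0.055],"gripper":1},
    {"dr":[0,0,0],"offset":[0,0,-0.08],"gripper":1},
    {"dr":[0,0,0],"offset":[0,0,-0.1],"gripper":1},
    {"dr":[0,0,0],"offset":[0,0,-0.11],"gripper":1},
    {"dr":[0,0,0],"offset":[0,0,-0.11],"gripper":1},
    {"dr":[0,0,0],"offset":[0,0,-0.11],"gripper":1},
    {"dr":[0,0,0],"offset":[0,0,-0.11],"gripper":1},
  ],
)

```text
clock: 3.98
ee_pos: [0.58, -0.1161, 0.1277]
tcp_rot: [-179.8, 0.0, 56.1]
contact_force: [0.1, -0.5, -0.7]
grip_width: 0.0399
```

```bash
python3 -c "
from h import *
d=grab('wrist','w2')
a=np.deg2rad(-4.5);o=np.array([.5105,.1835])
for x,z in((.015,.11),(.015,.041)):
  p=o+x*np.array([np.cos(a),np.sin(a)]);print(p);inc([p[0],p[1],z],85.5)"
```

```text
[0.52545376 0.18232311]
t 4.0333 at [ 0.5798 -0.116   0.1273] [-1.7978e+02  5.0000e-02  5.6090e+01] F [-0.15  0.18 -0.37] w 0.0397
offset [ 0.2173 -0.2114  0.018 ] dr [-4.000e-03 -1.000e-04 -5.133e-01]
[0.52545376 0.18232311]
t 4.0333 at [ 0.5798 -0.116   0.1273] [-1.7978e+02  5.0000e-02  5.6090e+01] F [-0.15  0.18 -0.37] w 0.0397
offset [ 0.2174 -0.2112  0.087 ] dr [-4.000e-03 -1.000e-04 -5.133e-01]
```

View pics/w2.png

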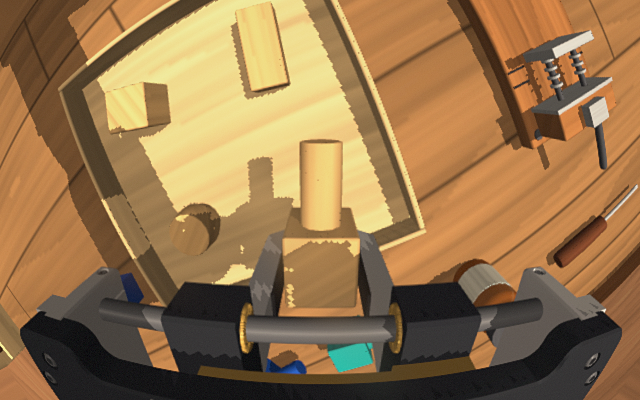

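The wrist view shows the blank gripped squarely, its shank at (321,185) and in line with the tool. The crate's other pieces haven't moved. Next is the carry over to the jig.

step_arm(
  increments=[
    {"dr":[-0.004,0,-0.513],"offset":[0.217,-0.211,0.01],"gripper":1},
    {"dr":[-0.004,0,-0.513],"offset":[0.217,-0.211,0.01],"gripper":1},
    {"dr":[-0.004,0,-0.513],"offset":[0.217,-0.211,0.01],"gripper":1},
    {"dr":[-0.004,0,-0.513],"offset":[0.217,-0.211,0.01],"gripper":1},
    {"dr":[-0.004,0,-0.513],"offset":[0.217,-0.211,0.01],"gripper":1},
    {"dr":[-0.004,0,-0.513],"offset":[0.217,-0.211,0.01],"gripper":1},
    {"dr":[-0.004,0,-0.513],"offset":[0.217,-0.211,0.01],"gripper":1},
    {"dr":[-0.004,0,-0.513],"offset":[0.217,-0.211,0.01],"gripper":1},
    {"dr":[-0.004,0,-0.513],"offset":[0.217,-0.211,0.01],"gripper":1},
    {"dr":[-0.004,0,-0.513],"offset":[0.217,-0.211,0.01],"gripper":1},
    {"dr":[-0.004,0,-0.513],"offset":[0.217,-0.211,0.01],"gripper":1},
    {"dr":[-0.004,0,-0.513],"offset":[0.217,-0.211,0.01],"gripper":1},
    {"dr":[-0.004,0,-0.513],"offset":[0.217,-0.211,0.01],"gripper":1},
  ],
)

```text
clock: 5.12
ee_pos: [0.5277, 0.1795, 0.1193]
tcp_rot: [179.8, 0.1, 85.3]
contact_force: [-0.1, 0.2, -1.8]
grip_width: 0.0401
```

```bash
python3 -c "
from h import *
inc([.5254,.1823,.042],85.5)"
```

```text
t 5.1167 at [0.5277 0.1795 0.1193] [1.7979e+02 8.0000e-02 8.5340e+01] F [-0.08  0.19 -1.77] w 0.0401
offset [ 0.0027 -0.0028  0.0773] dr [ 0.0037  0.0014 -0.0028]
```

step_arm(
  increments=[
    {"dr":[0,0,0],"offset":[0,0,0.02],"gripper":1},
    {"dr":[0,0,0],"offset":[0,0,0.04],"gripper":1},
    {"dr":[0,0,0],"offset":[0,0,0.055],"gripper":1},
    {"dr":[0,0,0],"offset":[0,0,0.065],"gripper":1},
    {"dr":[0,0,0],"offset":[0,0,0.072],"gripper":1},
    {"dr":[0,0,0],"offset":[0,0,0.075],"gripper":1},
    {"dr":[0,0,0],"offset":[0,0,0.075],"gripper":1},
    {"dr":[0,0,0],"offset":[0,0,0.075],"gripper":1},
    {"dr":[0,0,0],"offset":[0,0,0.075],"gripper":1},
  ],
)

```text
clock: 5.87
ee_pos: [0.5285, 0.1812, 0.0455]
tcp_rot: [179.7, 0.0, 85.5]
contact_force: [-0.8, 0.3, -1.6]
grip_width: 0.0398
```

Run:
```python
from h import *
inc([.5254,.1823,.039],85.5)
d=grab('wrist','w3'); s=grab('scene','s3')
c=s['img'][170:300,330:460][...,::-1];c=cv2.resize(c,None,fx=4,fy=4,interpolation=2)[:400]
cv2.imwrite('pics/c3.png',np.vstack([cv2.resize(c,(260*2,400)), np.zeros((1,520,3),np.uint8)]))
```

```text
t 5.8667 at [0.5285 0.1812 0.0455] [1.7966e+02 3.0000e-02 8.5480e+01] F [-0.78  0.31 -1.64] w 0.0398
offset [ 0.0008 -0.0032  0.0065] dr [ 0.0059  0.0005 -0.0003]
```

View pics/w3.png

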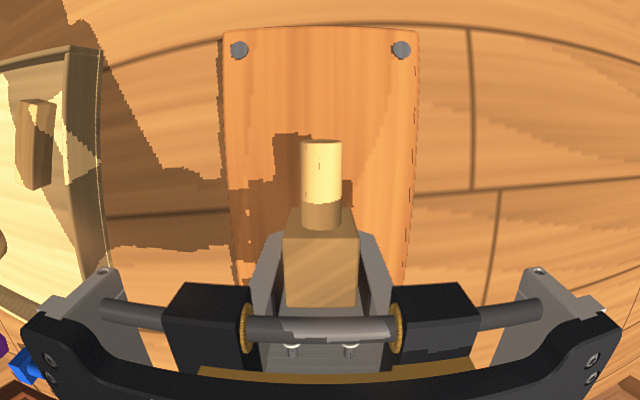

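The wrist view shows the blank centred over the bed: the bed screws at (239,50) and (401,50) straddle the shank at u≈321, and it sits parallel. I'll lower it to touch the bed.

step_arm(
  increments=[
    {"dr":[0.005,0,0],"offset":[0,0,0.002],"gripper":1},
    {"dr":[0.005,0,0],"offset":[0,0,0.004],"gripper":1},
    {"dr":[0.005,0,0],"offset":[0,0,0.005],"gripper":1},
    {"dr":[0.005,0,0],"offset":[0,0,0.006],"gripper":1},
    {"dr":[0.005,0,0],"offset":[0,0,0.006],"gripper":1},
    {"dr":[0.005,0,0],"offset":[0,0,0.006],"gripper":1},
  ],
)

```text
clock: 6.47
ee_pos: [0.5275, 0.1811, 0.0391]
tcp_rot: [-179.9, 0.1, 85.5]
contact_force: [-3.4, -0.4, 5.8]
grip_width: 0.04
```

step_arm(
  increments=[
    {"dr":[0,0,0],"offset":[0,0.003,-0.001],"gripper":1},
    {"dr":[0,0,0],"offset":[0,0.006,-0.001],"gripper":1},
    {"dr":[0,0,0],"offset":[0,0.009,-0.001],"gripper":1},
    {"dr":[0,0,0],"offset":[0,0.012,-0.001],"gripper":1},
    {"dr":[0,0,0],"offset":[0,0.015,-0.001],"gripper":1},
    {"dr":[0,0,0],"offset":[0,0.018,-0.001],"gripper":1},
    {"dr":[0,0,0],"offset":[0,0.02,-0.001],"gripper":1},
    {"dr":[0,0,0],"offset":[0,0.022,-0.001],"gripper":1},
    {"dr":[0,0,0],"offset":[0,0.024,-0.001],"gripper":1},
    {"dr":[0,0,0],"offset":[0,0.026,-0.001],"gripper":1},
    {"dr":[0,0,0],"offset":[0,0.028,-0.001],"gripper":1},
    {"dr":[0,0,0],"offset":[0,0.03,-0.001],"gripper":1},
    {"dr":[0,0,0],"offset":[0,0.03,-0.001],"gripper":1},
    {"dr":[0,0,0],"offset":[0,0.03,-0.001],"gripper":1},
    {"dr":[0,0,0],"offset":[0,0.03,-0.001],"gripper":1},
  ],
)

```text
clock: 7.72
ee_pos: [0.5563, 0.1788, 0.0392]
tcp_rot: [-179.8, 0.1, 85.5]
contact_force: [-4.9, 0.5, 3.4]
grip_width: 0.0399
```

Run:
```python
from h import *
for i in range(3):
    inc([.5254,.1823,.039],85.5); d=grab('scene','s4')
c=d['img'][190:290,340:460][...,::-1];cv2.imwrite('pics/s4c.png',cv2.resize(c,None,fx=6,fy=6,interpolation=2))
```

```text
t 7.7167 at [0.5563 0.1788 0.0392] [-1.7979e+02  8.0000e-02  8.5490e+01] F [-4.9   0.53  3.43] w 0.0399
offset [ 0.0011 -0.0311  0.0003] dr [-0.0036  0.0014 -0.0001]
t 7.7667 at [0.5563 0.1788 0.0392] [-1.7979e+02  8.0000e-02  8.5490e+01] F [-5.88  0.96  3.33] w 0.0395
offset [ 0.0011 -0.0311  0.0003] dr [-0.0036  0.0014 -0.0001]
t 7.8167 at [0.5563 0.1788 0.0392] [-1.798e+02  8.000e-02  8.550e+01] F [-5.45 -0.54  2.9 ] w 0.04
offset [ 0.0011 -0.0311  0.0003] dr [-0.0035  0.0014 -0.0001]
```

View pics/s4c.png

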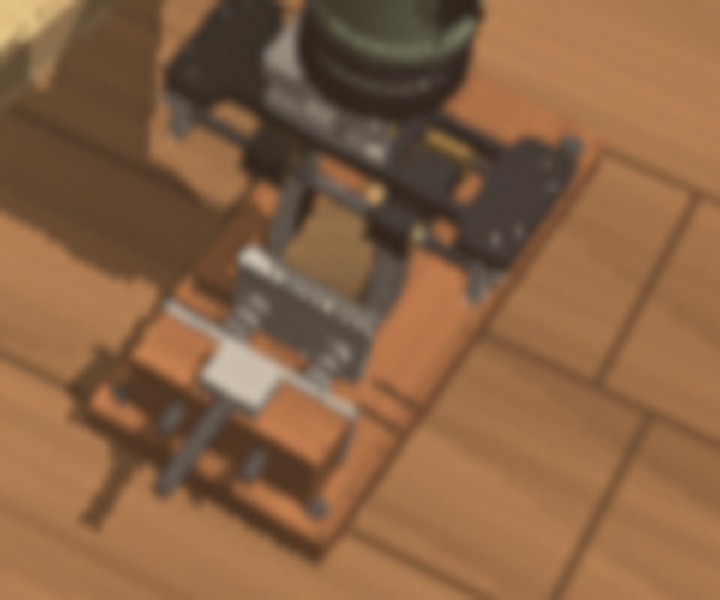

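The blank meets the stop in the scene crop, with the plate at about (300,300) and the block square behind it at (335,250). By geometry the stop is in about 8 mm. I'll push 11 mm further, slowly, and hold.

step_arm(
  increments=[
    {"dr":[0,0,0],"offset":[0,0.001,0],"gripper":1},
    {"dr":[0,0,0],"offset":[0,0.002,0],"gripper":1},
    {"dr":[0,0,0],"offset":[0,0.003,0],"gripper":1},
    {"dr":[0,0,0],"offset":[0,0.004,0],"gripper":1},
    {"dr":[0,0,0],"offset":[0,0.005,0],"gripper":1},
    {"dr":[0,0,0],"offset":[0,0.006,0],"gripper":1},
    {"dr":[0,0,0],"offset":[0,0.007,0],"gripper":1},
    {"dr":[0,0,0],"offset":[0,0.008,0],"gripper":1},
    {"dr":[0,0,0],"offset":[0,0.009,0],"gripper":1},
    {"dr":[0,0,0],"offset":[0,0.01,0],"gripper":1},
    {"dr":[0,0,0],"offset":[0,0.011,0],"gripper":1},
    {"dr":[0,0,0],"offset":[0,0.011,0],"gripper":1},
    {"dr":[0,0,0],"offset":[0,0.011,0],"gripper":1},
    {"dr":[0,0,0],"offset":[0,0.011,0],"gripper":1},
  ],
)

```text
clock: 9.03
ee_pos: [0.5647, 0.1781, 0.0393]
tcp_rot: [-179.5, 0.1, 85.5]
contact_force: [-11.7, -0.1, 9.2]
grip_width: 0.0399
```

Run:
```python
from h import *
inc([.5254,.1823,.039],85.5)
a=np.deg2rad(-4.5);J=np.array([[np.cos(a),np.sin(a)],[-np.sin(a),np.cos(a)]]);o=np.array([.5105,.1835])
for n in('top0','scene0','scene'):
    d=dict(np.load(n+'.npz')) if n!='scene' else grab('scene','s5')
    P=xyz(d);q=np.c_[(P[...,:2].reshape(-1,2)-o)@J.T,P[...,2].ravel()][d['depth'].ravel()>0]
    m=(q[:,2]>.069)&(q[:,2]<.08)&(abs(q[:,1])<.04)&(q[:,0]>.045)&(q[:,0]<.108)
    # back face/top edge of plate
    e=q[m];print(n,len(e),'plate x pct',np.percentile(e[:,0],[2,25,50,75,98]).round(4),'y',np.percentile(e[:,1],[2,98]).round(4))
    t=e[abs(e[:,2]-.0755)<.0015]; print('  top x',np.percentile(t[:,0],[5,50,95]).round(4),len(t))
    b=(q[:,2]>.07)&(q[:,2]<.09)&(abs(q[:,1])<.04)&(q[:,0]>.0)&(q[:,0]<.108)
for i in range(2): env.get_image('scene');inc([.5254,.1823,.039],85.5)
```

```text
t 9.0333 at [0.5647 0.1781 0.0393] [-1.7949e+02  1.1000e-01  8.5500e+01] F [-11.68  -0.1    9.2 ] w 0.0399
offset [ 0.0011 -0.0395  0.0007] dr [-0.009   0.002   0.0001]
top0 152 plate x pct [0.0594 0.0615 0.0643 0.0669 0.0696] y [-0.0345  0.0342]
  top x [0.0599 0.0639 0.0691] 78
scene0 94 plate x pct [0.0607 0.0648 0.0677 0.0712 0.0736] y [-0.0332  0.0332]
  top x [0.0623 0.0675 0.0734] 31
scene 245 plate x pct [0.0489 0.0625 0.0753 0.0853 0.0917] y [-0.0312  0.0326]
  top x [0.0497 0.0703 0.0897] 110
t 9.1333 at [0.5647 0.1781 0.0393] [-1.7949e+02  1.1000e-01  8.5510e+01] F [-11.26   0.14   9.01] w 0.04
offset [ 0.0011 -0.0395  0.0006] dr [-0.0089  0.0019  0.0001]
t 9.1833 at [0.5647 0.1781 0.0393] [-1.7949e+02  1.1000e-01  8.5510e+01] F [-11.7    0.48   8.39] w 0.0397
offset [ 0.0011 -0.0396  0.0006] dr [-0.0089  0.0019  0.0001]
```

The wrist force is 11.5 N, part of it bed friction. The stop is in 16–18 mm by two estimates: from the TCP geometry and from the plate's back edge in the scene depth, now 18 mm further on. I'll nudge it 3 mm, ease the downward load slightly, then hold.

step_arm(
  increments=[
    {"dr":[0,0,0],"offset":[0,0.001,0],"gripper":1},
    {"dr":[0,0,0],"offset":[0,0.002,-0.0005],"gripper":1},
    {"dr":[0,0,0],"offset":[0,0.003,-0.001],"gripper":1},
    {"dr":[0,0,0],"offset":[0,0.003,-0.001],"gripper":1},
    {"dr":[0,0,0],"offset":[0,0.003,-0.001],"gripper":1},
    {"dr":[0,0,0],"offset":[0,0.003,-0.001],"gripper":1},
    {"dr":[0,0,0],"offset":[0,0.003,-0.001],"gripper":1},
    {"dr":[0,0,0],"offset":[0,0.003,-0.001],"gripper":1},
    {"dr":[0,0,0],"offset":[0,0.003,-0.001],"gripper":1},
    {"dr":[0,0,0],"offset":[0,0.003,-0.001],"gripper":1},
    {"dr":[0,0,0],"offset":[0,0.003,-0.001],"gripper":1},
    {"dr":[0,0,0],"offset":[0,0.003,-0.001],"gripper":1},
    {"dr":[0,0,0],"offset":[0,0.003,-0.001],"gripper":1},
    {"dr":[0,0,0],"offset":[0,0.003,-0.001],"gripper":1},
    {"dr":[0,0,0],"offset":[0,0.003,-0.001],"gripper":1},
    {"dr":[0,0,0],"offset":[0,0.003,-0.001],"gripper":1},
  ],
)

```text
clock: 10.52
ee_pos: [0.5666, 0.1779, 0.0394]
tcp_rot: [-179.4, 0.1, 85.5]
contact_force: [-12.4, 0.5, 7.1]
grip_width: 0.0397
```

Run:
```python
from h import *
inc([.5254,.1823,.039],85.5)
d=grab('scene','s6');w=grab('wrist','w6');inc([.5254,.1823,.039],85.5)
c=d['img'][210:280,360:430][...,::-1];c=cv2.resize(c,(400,400),interpolation=2)
e=cv2.resize(np.ascontiguousarray(w['img'][100:380,180:460][...,::-1]),(400,400))
cv2.imwrite('pics/s6c.png',np.hstack([c,e]))
```

```text
t 10.5167 at [0.5666 0.1779 0.0394] [-1.7935e+02  1.2000e-01  8.5510e+01] F [-12.42   0.48   7.08] w 0.0397
offset [ 0.0011 -0.0414  0.0009] dr [-0.0113  0.0021  0.0001]
t 10.6167 at [0.5666 0.1779 0.0394] [-1.7935e+02  1.2000e-01  8.5500e+01] F [-10.98   0.44   5.87] w 0.0397
offset [ 0.0012 -0.0414  0.0008] dr [-0.0113  0.0021  0.    ]
```

View pics/s6c.png

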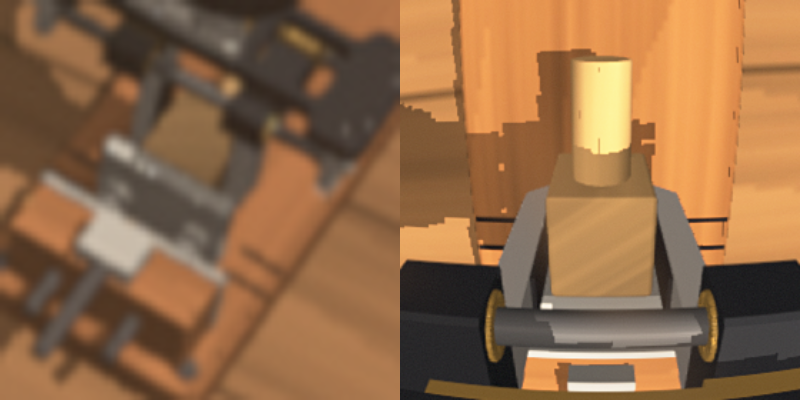

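The left half shows the plate pressed square by the block, with the bed marks beside it. The right half shows the blank upright, its shank in line with the bed, still gripped. I'll hold here without moving.

step_arm(
  increments=[
    {"dr":[0,0,0],"offset":[0,0,0],"gripper":1},
    {"dr":[0,0,0],"offset":[0,0,0],"gripper":1},
    {"dr":[0,0,0],"offset":[0,0,0],"gripper":1},
    {"dr":[0,0,0],"offset":[0,0,0],"gripper":1},
    {"dr":[0,0,0],"offset":[0,0,0],"gripper":1},
    {"dr":[0,0,0],"offset":[0,0,0],"gripper":1},
    {"dr":[0,0,0],"offset":[0,0,0],"gripper":1},
    {"dr":[0,0,0],"offset":[0,0,0],"gripper":1},
    {"dr":[0,0,0],"offset":[0,0,0],"gripper":1},
    {"dr":[0,0,0],"offset":[0,0,0],"gripper":1},
    {"dr":[0,0,0],"offset":[0,0,0],"gripper":1},
    {"dr":[0,0,0],"offset":[0,0,0],"gripper":1},
    {"dr":[0,0,0],"offset":[0,0,0],"gripper":1},
    {"dr":[0,0,0],"offset":[0,0,0],"gripper":1},
    {"dr":[0,0,0],"offset":[0,0,0],"gripper":1},
    {"dr":[0,0,0],"offset":[0,0,0],"gripper":1},
    {"dr":[0,0,0],"offset":[0,0,0],"gripper":1},
    {"dr":[0,0,0],"offset":[0,0,0],"gripper":1},
    {"dr":[0,0,0],"offset":[0,0,0],"gripper":1},
    {"dr":[0,0,0],"offset":[0,0,0],"gripper":1},
  ],
)

```text
clock: 12.28
ee_pos: [0.5665, 0.1779, 0.0394]
tcp_rot: [-179.3, 0.1, 85.5]
contact_force: [-11.8, 0.6, 6.6]
grip_width: 0.0398
```

step_arm(
  increments=[
    {"dr":[0,0,0],"offset":[0,0,0],"gripper":1},
    {"dr":[0,0,0],"offset":[0,0,0],"gripper":1},
    {"dr":[0,0,0],"offset":[0,0,0],"gripper":1},
    {"dr":[0,0,0],"offset":[0,0,0],"gripper":1},
    {"dr":[0,0,0],"offset":[0,0,0],"gripper":1},
    {"dr":[0,0,0],"offset":[0,0,0],"gripper":1},
    {"dr":[0,0,0],"offset":[0,0,0],"gripper":1},
    {"dr":[0,0,0],"offset":[0,0,0],"gripper":1},
    {"dr":[0,0,0],"offset":[0,0,0],"gripper":1},
    {"dr":[0,0,0],"offset":[0,0,0],"gripper":1},
  ],
)

```text
clock: 13.12
ee_pos: [0.5666, 0.1779, 0.0394]
tcp_rot: [-179.4, 0.1, 85.5]
contact_force: [-12.3, -0.1, 6.3]
grip_width: 0.0398
```

Run:
```python
from h import *
inc([.5254,.1823,.039],85.5)
print(env.finish_job())
```

```text
t 13.1167 at [0.5666 0.1779 0.0394] [-1.7935e+02  1.2000e-01  8.5510e+01] F [-12.34  -0.07   6.32] w 0.0398
offset [ 0.0011 -0.0414  0.0008] dr [-0.0113  0.0021  0.0001]
the job is handed in; nothing more can be done
None
```

The pipe blank is on the drilling jig's bed, held against the sprung stop with the grip still on, and the job is handed in at 13.1 s of the 45 s. It reports no verdict.

- **Hold:** the blank was kept still for about 2.5 s before handing in, and the tool position stayed within 0.1 mm.
- **Push:** the wrist read about 12 N along the jig. Part of that is bed friction, so I estimate 9–10 N on the stop.
- **Stop travel:** I estimate 17–20 mm, between the marks. I never measured it directly. At the position just before the last nudge, the tool position gave about 16 mm and the depth picture about 18 mm.
- **Alignment:** the last pictures show the blank upright and centred on the bed, with its shank pointing straight away from the stop. The tool was tilted 0.65° at the end, and the grip was 39.8 mm across the 40 mm block.
- **Other pieces and oil jar:** the other three pieces were still in place after the lift, and the arm never went near the oil jar. I did not check either again at the end.

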